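Put the board's test pad under the probe needle and lower the probe

TASK

Slide the board carrier over the mat, without lifting it, until the round test pad of its board lies right under the needle of the probe stand, the carrier square to the stand with its tongue on the light-bar side. Only then push the black cap fully down so that the needle rests on the round pad, and leave it so; do not disturb the spool, the screwdriver or the multimeter.

Things in the scene. Friction and masses are not known exactly. Their poses are not given: they have to be found in the camera images.
- stand: Probe stand, fixed. Origin on the mat (world z 0.002) exactly below the needle; z up, x away from the light bar, y towards the column. Above the origin a grey head 50 x 56 mm, 135 to 185 mm over the mat, steel collar up to 197 mm; a 36 mm thick arm goes to a column (radius 15, 270 mm high) at x 20, y 180 mm, on a foot 120 (x) x 100 (y) x 14 mm.
- light_bar (a point): Centre of the aluminium light bar hung before the head: stand x -75 to -55, y -50 to 50 mm, 158 to 178 mm over the mat. It leaves an upright gripper no room over the tongue when the pad is under the needle: grip the tongue with the tool tilted 30 to 50 degrees, coming down from the bar's outer side (-x) in under it.
- ram (a joint): Sliding ram of the probe, in m downwards: 0 raised (start), 0.028 fully down on its stop. Pushing it down takes about 6 N, it stays where it is left. Fully down, the needle (sprung in the ram, at most 6 mm, 0.6 N per mm) presses on the board with about 2 N. Fully down means over 0.0255.
- cap_top (a point): Centre of the top of the ram's round black cap (36 mm across, 16 mm high), 249 mm over the mat when raised, straight above the needle. Push it down here with closed fingers.
- needle_tip (a point): Tip of the brass needle (3 mm thick, in a holder 9 mm thick), pointing down, 41 mm over the mat when raised, on the stand's vertical axis.
- carrier: Loose board carrier, 0.2 to 0.35 kg: grey slab 100 (x) x 90 (y) x 14 mm with a green circuit board 90 x 80 x 2 mm on top; board parts stand at most 9 mm over the board. A grey tongue 18 mm wide (y), 34 mm high from the underside, runs out of its -x side, from x -50 to x -92 mm, for gripping. Origin: centre of the slab's underside, z up.
- pad (a point): Centre of the round brass test pad (10 mm across, with a white ring 15 mm across; the other brass pads are small squares), on the top of the board: in the carrier's frame x -12, y 14, z 16 mm. It must end within 4 mm of the needle, seen from above.
- tongue (a point): Centre of the tongue: in the carrier's frame x -71, y 0, z 17 mm. Grip it across y (18 mm wide).
- spool: Bystander: aluminium wire spool standing upright, 54 mm across, 43 mm high; origin centre of underside.
- driver: Bystander: screwdriver lying on the mat, about 200 mm long along its x.
- meter: Bystander: red multimeter lying flat, 150 (x) x 75 (y) x 40 mm; origin centre of underside.
Mind the look-alikes: they are no part of the job. What is shaped like the carrier but blue, pink or purple is not meant.

How it is judged:
By the outcome, as a careful person would: the job done as asked, in the order asked, and still so for the second after the job is handed in, with the robot touching nothing.
It also fails if it takes over 46 s, if anything falls off the work surface, if the arm or the gripper's body presses on something with over 40 N, if the wrist force passes 120 N, or if a joint passes its speed limit or range.

ROBOT

A 7-joint arm with a two-finger parallel gripper is mounted at the origin on the work surface. World frame = base frame: x ahead of the robot, y to its left, z up, the work surface at z = 0. Lengths are in mm, angles in rad, forces in N, time in s.
With the tool pointing down it reaches from about 425 to 950 mm from the base axis. Payload 4.7 kg.
Tool frame: the origin (TCP) lies midway between the tips of the shut fingers; the grasp point (between the pads) lies 19 mm behind it; z points along the fingers, y is the direction in which the jaws open and shut (so a half turn about z gives the same grasp; the last joint's range is limited). The gripper opens to 87 mm and grips with 3 to 60 N. Pads are 19 mm wide; open, the fingers measure 117 mm over their backs; the gripper's body (75 mm by 190 mm) begins 51 mm behind the grasp point.
Start: joints at [1.083, 0.469, -0.049, 1.532, 0.024, 1.141, -0.082], TCP at [298.986, -605.191, 222.573] pointing down, gripper open.
Joint ranges: [-2.59, 2.59], [-0.33, 1.99], [-1.39, 1.29], [0.1, 2.45], [-1.04, 4.18], [0.21, 1.99], [-2.66, 2.66]. Speed limits (rad/s): [2.57, 2.57, 3.14, 3.14, 3.14, 3.14, 3.14].

INTERFACE

Orientations are given as a rotation vector (axis times angle).
In Python, from workcell import telemetry, viewer, ticket gives the robot as it stands.
- The arm moves only by the tool arm_command, never from a script. Its argument "series" is a list of rows, each a list of 3 entries, a list of its own where there are three numbers: the opening, from -1 (shut) to 1 (fully open), so that 0 is half open, then the shift along the tool's x, y, z in mm, then the turn, a rotation vector about the tool's x, y, z in rad. In form: [[jaw, [x, y, z], [rx, ry, rz]], ...]. A call has 1 to 5 rows; each row is the pose to reach, as a shift and turn from the pose commanded when the call began, along the tool's axes at that moment; what a row does not reach only later rows make up. A row lasts 1/12 s, in which the tool goes at most 41.7 mm and 7.16 degrees, less where a joint would pass 70% of its speed; a pose out of reach is approached as far as the arm can. A call with a gripper value outside its range is refused whole. The fingers move at their own pace and stop on an object; "newtons" is the grip in N (left out, the last holds). Time passes only in rows, so rows that repeat a pose let the fingers close. It gives the time, the measured TCP pose, the force and the opening at its end, in the units of the state.
- telemetry.read_state(): the state, without advancing time (a new reading comes with each control period).
- viewer.capture(name): name is "scene" or "side" or "wrist"; returns a dict with "pixels" (400x640x3 uint8, red, green, blue), "range_z" (400x640 float32, mm along the optical axis (not along the pixel's ray), 0 where there is no reading), "mtx" (3x3 intrinsics, pixels), "world_to_cam" (4x4, takes a point from world to camera coordinates). Camera axes: x right, y down, z forward; pixel columns grow to the right and rows downward; lengths in mm; the calibration is good to about 2 mm. A picture is of the moment at which its call begins.
- ticket.job_done(): hands the job in, once; it reports no verdict.
The state is a dict: "t": time; "q": joint angles; "joint_vel": joint speeds; "effort": joint torques, N m; "position": TCP position; "ee_rot": TCP orientation; "ft_force": force on the tool from outside, world axes, zero at the start; "moment": the same for the moment, N m; "width": finger opening in mm.
Only numpy, scipy, OpenCV 4.12 (cv2) and the standard library are available. Lean on these libraries where they do the work, as an engineer would, in place of code of your own. Each camera call takes 0.05 s, during which the arm holds its last target.

## Working session

There is one attempt and no reset: what is moved stays moved. The work goes in short steps, Python scripts to look and compute and a tool call to move; the robot and the scene stay as the last step left them, time stands still between calls to the robot, and variables do not carry over. Pictures are saved under pics/ and viewed, and the job is handed in when it is done.

Besides the shell and the picture viewer there is one more tool, called after "Emit:" by a JSON object that holds its "op" and its "data". arm_command: Moves the arm, as the interface text tells. Its arguments: {"type":"object","properties":{"series":{"type":"array","items":{"type":"array"}},"newtons":{"type":"number"}},"required":["series"]}

```bash
ls; mkdir -p pics; cat > h.py <<'E'
import numpy as np, cv2
from scipy.spatial.transform import Rotation as R
from workcell import telemetry, viewer, ticket
def cap(n,tag):
    c=viewer.capture(n); cv2.imwrite(f'pics/{tag}.png',c['pixels'][:,:,::-1]); np.savez(f'pics/{tag}.npz',**c); return c
def w2p(c,p):
    T=c['world_to_cam']; q=T[:3,:3]@np.array(p)+T[:3,3]; u=c['mtx']@q; return u[:2]/u[2]
def p2w(c,u,v,z=None):
    K=c['mtx'];T=c['world_to_cam'];d=np.linalg.inv(K)@np.array([u,v,1.]);Rm=T[:3,:3];o=-Rm.T@T[:3,3];r=Rm.T@d
    if z is None: return o+r*c['range_z'][int(round(v)),int(round(u))]
    return o+r*(z-o[2])/r[2]
def cloud(c):
    K=c['mtx'];T=c['world_to_cam'];v,u=np.mgrid[0:400,0:640];d=np.stack([u,v,np.ones_like(u)],-1)@np.linalg.inv(K).T*c['range_z'][...,None]
    return (d-T[:3,3])@T[:3,:3]
E
python3 - <<'E'
from h import *
s=telemetry.read_state(); print({k:np.round(v,3) for k,v in s.items()})
for n in ['scene','side','wrist']:
    c=cap(n,n+'0'); T=c['world_to_cam']; print(n,-T[:3,:3].T@T[:3,3],T[2,:3])
E
```

```text
pics
{'t': np.float64(0.0), 'q': array([ 1.083,  0.469, -0.049,  1.534,  0.024,  1.141, -0.082]), 'joint_vel': array([ 0.001,  0.001,  0.   , -0.001,  0.003,  0.   , -0.001]), 'effort': array([-0.0000e+00, -5.0798e+01, -8.1000e-02, -2.3616e+01, -6.1000e-02,
        3.8000e-02,  0.0000e+00]), 'position': array([ 298.693, -604.672,  221.528]), 'ee_rot': array([-3.057e+00, -7.140e-01,  1.000e-03]), 'ft_force': array([ 0.508,  0.168, -0.211]), 'moment': array([-0.026, -0.001, -0.04 ]), 'width': np.float64(87.008)}
scene [1353.38356042  614.06980952  991.489749  ] [-0.58832005 -0.5136092  -0.62456794]
side [  20.11160288  617.35829661 1065.69638868] [ 0.45372312 -0.55116406 -0.70025246]
wrist [ 367.32842022 -570.03837992  383.27449849] [-0.25274521 -0.12281786 -0.95970601]
```

View pics/scene0.png

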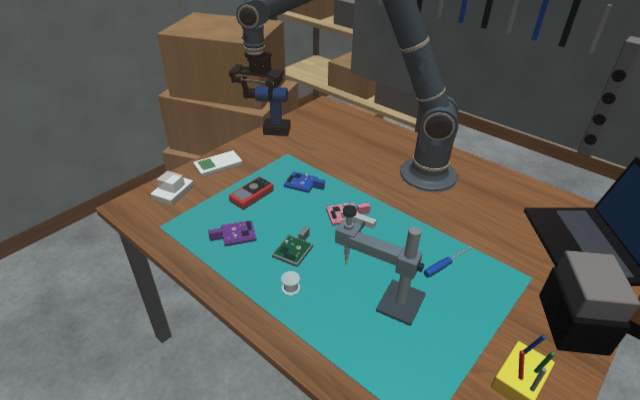

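View pics/side0.png

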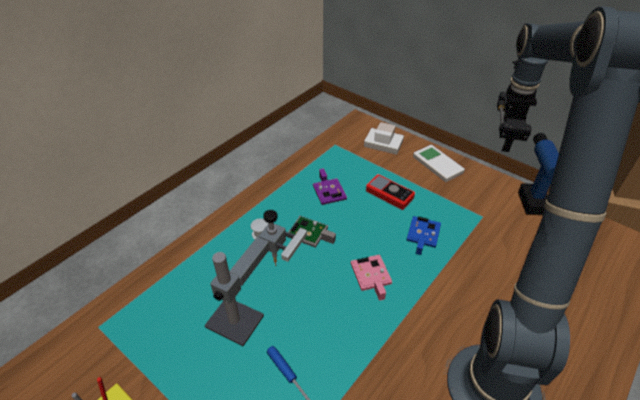

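View pics/wrist0.png

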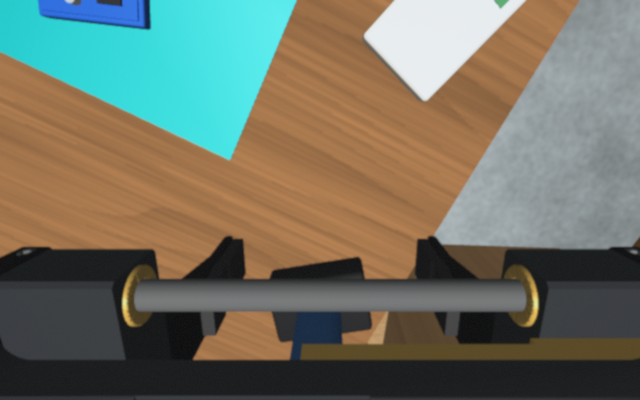

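View zoomed.

The green carrier sits at scene px (293,248) with its tongue toward (304,233). The stand head is at (350,225), the foot at (401,302) and the light bar at (358,218). In the side view the carrier is at (308,230) and the light bar at (294,245). Next I'll zoom in and compute positions.

```bash
python3 - <<'E'
from h import *
for n,(u0,v0,w,h_) in {'scene0':(260,190,180,135),'side0':(190,190,180,135)}.items():
    im=cv2.imread(f'pics/{n}.png')[v0:v0+h_,u0:u0+w]; cv2.imwrite(f'pics/{n}z.png',cv2.resize(im,None,fx=4.4,fy=4.4,interpolation=cv2.INTER_CUBIC))
for n in ['scene0','side0']:
    c=dict(np.load(f'pics/{n}.npz')); P=cloud(c); im=c['pixels'].astype(int)
    hsv=cv2.cvtColor(c['pixels'],cv2.COLOR_RGB2HSV)
    # slab/ board top green
    m=(hsv[...,0]>45)&(hsv[...,0]<80)&(hsv[...,1]>80)&(hsv[...,2]<140)&(P[...,2]>5)&(P[...,2]<30)&(P[...,0]>450)
    print(n,'green',m.sum(),P[m].mean(0)); r=cv2.minAreaRect(P[m][:,:2].astype(np.float32));print(r, np.median(P[m][:,2]))
    # column top
    for nm,lo,hi in [('coltop',267,277),('cap',240,256),('bar',175,184),('head',184,190),('foot',11,18)]:
        mm=(P[...,2]>lo)&(P[...,2]<hi)&(P[...,0]>400)&(P[...,0]<1000)&(abs(P[...,1])<400)
        q=P[mm]; print(nm,len(q),np.median(q,0) if len(q) else '')
        if len(q)>5: print(cv2.minAreaRect(q[:,:2].astype(np.float32)))
E
```

```text
scene0 green 467 [ 626.83172397 -199.35378189   20.56046679]
((612.7999267578125, -362.8582763671875), (646.5859985351562, 106.80189514160156), 81.71114349365234) 20.158505657045886
coltop 100 [598.66271747 266.35444251 272.87412001]
((596.873291015625, 266.37994384765625), (28.304824829101562, 27.66777801513672), 87.33719635009766)
cap 198 [611.60405308  96.85559808 250.51489968]
((612.1165771484375, 176.78466796875), (36.12033462524414, 210.41604614257812), 2.149566173553467)
bar 788 [607.27189616 162.83835731 180.69715783]
((580.9255981445312, 163.49684143066406), (110.51360321044922, 273.2788391113281), 6.774969577789307)
head 294 [616.33151789 108.71057228 187.68463268]
((583.6141967773438, 172.007080078125), (99.18403625488281, 235.23648071289062), 6.550960063934326)
foot 1447 [625.02308368 220.29389199  16.24840095]
((586.9124755859375, -35.01287841796875), (385.2356872558594, 719.37939453125), 1.4591188430786133)
side0 green 437 [ 620.76150406 -231.6161199    20.72610768]
((611.9251098632812, -364.4447326660156), (645.3529052734375, 107.6944808959961), 82.0564956665039) 20.28528017635843
coltop 129 [594.17384062 266.62409535 272.99210509]
((596.1429443359375, 265.1728210449219), (28.928424835205078, 29.292261123657227), 5.430744647979736)
cap 216 [605.76246483  94.15623426 250.9026764 ]
((600.6424560546875, 174.5275421142578), (34.43991470336914, 211.06961059570312), 8.357297897338867)
bar 1026 [593.23138976 145.6894658  180.72665217]
((592.8870239257812, 155.69822692871094), (277.9823303222656, 104.33078002929688), 78.09918212890625)
head 361 [599.95928984 109.03327657 187.77811971]
((579.7549438476562, 160.20651245117188), (104.73944854736328, 257.9083251953125), 6.40231990814209)
foot 1606 [587.58577755 223.77142897  16.22236668]
((561.59521484375, -5.770599365234375), (453.6219787597656, 730.8095703125), 12.107659339904785)
```

```bash
sleep 1; ls pics
```

```text
scene0.npz
scene0.png
scene0z.png
side0.npz
side0.png
side0z.png
wrist0.npz
wrist0.png
```

View pics/scene0z.png

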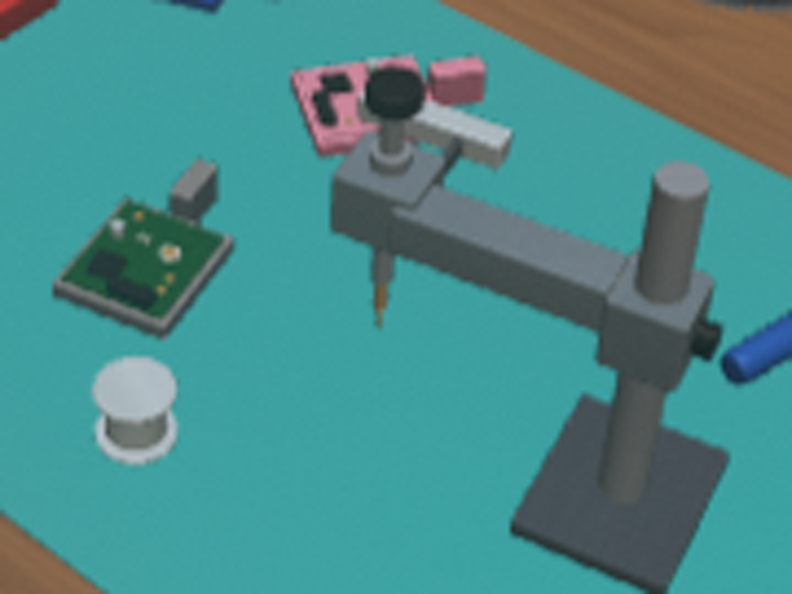

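View pics/side0z.png

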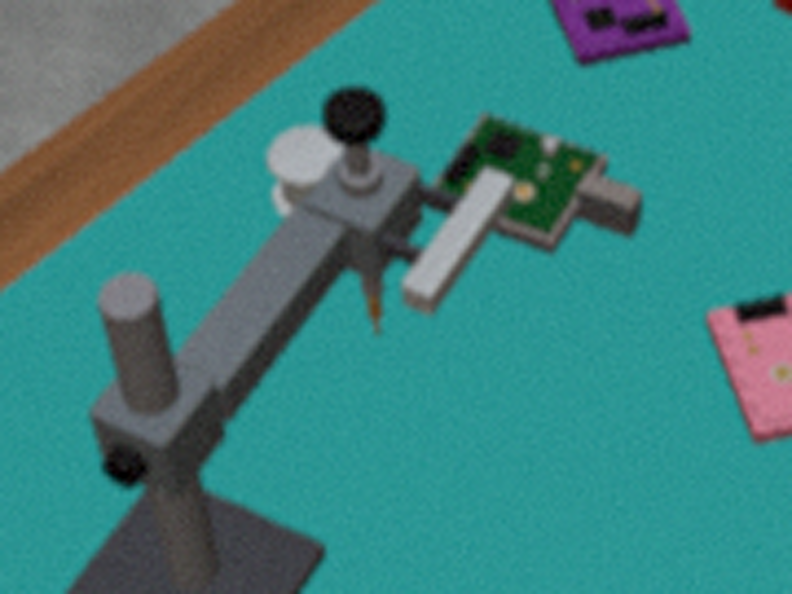

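```bash
python3 - <<'E'
from h import *
def rect(q,nm):
    if len(q)>4: print(nm,len(q),np.round(q.mean(0),1),cv2.minAreaRect(q[:,:2].astype(np.float32)))
for n in ['scene0','side0']:
    c=dict(np.load(f'pics/{n}.npz')); P=cloud(c); hsv=cv2.cvtColor(c['pixels'],cv2.COLOR_RGB2HSV)
    X,Y,Z=P[...,0],P[...,1],P[...,2]
    print(n)
    A=(X>500)&(X<680)&(Y>0)&(Y<300)
    rect(P[A&(Z>248)&(Z<254)&(Y<150)],'cap')
    rect(P[A&(Z>13)&(Z<18.5)],'foot')
    rect(P[A&(X<570)&(Z>176)&(Z<184)],'bar')
    rect(P[A&(Z>184)&(Z<190)&(X>560)],'headtop')
    # carrier
    for nm,(u0,u1,v0,v1) in {'scene0':{'c':(268,318,224,268)},'side0':{'c':(285,340,212,250)}}[n].items():
        W=np.zeros(Z.shape,bool);W[v0:v1,u0:u1]=1
        g=(hsv[...,0]>40)&(hsv[...,0]<80)&(hsv[...,1]>80)
        rect(P[W&g&(Z>14)&(Z<24)],'board'); rect(P[W&(Z>12)&(Z<24)],'slab'); rect(P[W&(Z>32)&(Z<40)],'tongue')
    # bystanders coarse
    rect(P[(X>550)&(X<850)&(abs(Y)<150)&(Z>41)&(Z<49)&(X>690)],'spool')
E
```

```text
scene0
cap 97 [616.6  88.2 251.3] ((614.502685546875, 87.60054016113281), (34.222843170166016, 32.07661437988281), 2.4395008087158203)
foot 656 [603.5 260.3  16.5] ((597.2332763671875, 264.0830383300781), (121.59241485595703, 95.14073944091797), 11.767431259155273)
bar 135 [550.2  91.4 180.5] ((552.2547607421875, 73.23062133789062), (35.768917083740234, 99.7335205078125), 2.103684186935425)
headtop 290 [614.3 158.4 187.5] ((605.3974609375, 174.50860595703125), (55.33106231689453, 235.23648071289062), 6.550960063934326)
board 366 [646.2 -90.3  19.4] ((649.6737670898438, -91.38835906982422), (93.07063293457031, 80.47008514404297), 13.139881134033203)
slab 676 [649.5 -88.1  18.9] ((630.3504638671875, -95.58760070800781), (148.30763244628906, 90.43024444580078), 13.479692459106445)
tongue 58 [ 583.7 -106.1   36.5] ((583.6198120117188, -106.38296508789062), (42.601173400878906, 19.78872299194336), 17.309688568115234)
spool 214 [758.6   4.9  45.5] ((757.8905639648438, 5.136207580566406), (52.52329635620117, 50.43642044067383), 27.606645584106445)
side0
cap 109 [614.   85.8 251.6] ((612.971
[... 315 characters left out ...]
3.2161865234375), 0.03322684392333031)
headtop 351 [601.  160.7 187.5] ((604.1104736328125, 173.790771484375), (53.302513122558594, 236.34092712402344), 6.402320384979248)
board 316 [645.3 -97.2  19.3] ((651.034912109375, -92.88375854492188), (87.003173828125, 84.05176544189453), 15.780038833618164)
slab 560 [639.2 -96.   18.9] ((630.5111694335938, -95.61316680908203), (143.5916748046875, 97.90605926513672), 12.444387435913086)
tongue 68 [ 583.9 -106.5   36.8] ((623.8909912109375, -90.36231994628906), (133.68443298339844, 27.316017150878906), 22.289398193359375)
spool 142 [760.3   6.   45.7] ((762.7311401367188, 5.485298156738281), (47.03279113769531, 51.633079528808594), 18.932044982910156)
```

```bash
python3 - <<'E'
from h import *
S=dict(np.load('pics/scene0.npz'));D=dict(np.load('pics/side0.npz'))
f=lambda u,v,o:(u/4.4+o[0]-.4,v/4.4+o[1]-.4)
print('needle',p2w(S,*f(379,327,(260,190)),43),p2w(D,*f(377,333,(190,190)),43))
print('captop',p2w(S,*f(396,87,(260,190)),251),p2w(D,*f(355,110,(190,190)),251))
print('pad',p2w(S,*f(170,253,(260,190)),18),p2w(D,*f(524,191,(190,190)),18))
# tri
def tri(a,b):
    M=[];
    for c,p in((S,a),(D,b)):
        Pm=c['mtx']@c['world_to_cam'][:3]; M+=[p[0]*Pm[2]-Pm[0],p[1]*Pm[2]-Pm[1]]
    v=np.linalg.svd(np.array(M))[2][-1];return v[:3]/v[3]
print('tri needle',tri(f(379,327,(260,190)),f(377,333,(190,190))),'pad',tri(f(170,253,(260,190)),f(524,191,(190,190))))
s=telemetry.read_state();Rt=R.from_rotvec(s['ee_rot']).as_matrix();print(Rt.round(3))
W=dict(np.load('pics/wrist0.npz'))['world_to_cam'];cp=-W[:3,:3].T@W[:3,3];print('cam in tool',Rt.T@(cp-s['position']))
E
```

```text
needle [611.88654805  85.21875553  43.        ] [616.77543388  84.19692697  43.        ]
captop [616.76979699  88.47709357 251.        ] [612.202437    85.97610042 251.        ]
pad [634.46084641 -81.37950284  18.        ] [636.72461737 -83.22312236  18.        ]
tri needle [614.52639076  86.63491698  46.60023773] pad [635.42840186 -81.13281053  19.72742796]
[[ 0.897  0.443 -0.001]
 [ 0.443 -0.897  0.001]
 [-0.    -0.002 -1.   ]]
cam in tool [  76.85439247   -1.01876469 -161.5536893 ]
```

```bash
cat >> h.py <<'E'
def Rtool(yaw,tilt):
    """yaw,tilt deg; tool z tilted to +x of yawed frame, tool x outward"""
    t=np.radians(tilt);a=np.array([[-np.cos(t),0,np.sin(t)],[0,1,0],[-np.sin(t),0,-np.cos(t)]]);
    a[:,1]=np.cross(a[:,2],a[:,0]); return R.from_euler('z',yaw,degrees=True).as_matrix()@a
def delta(p,Rm):
    s=telemetry.read_state();R0=R.from_rotvec(s['ee_rot']).as_matrix()
    d=R0.T@(np.array(p)-s['position']); w=R.from_matrix(R0.T@Rm).as_rotvec()
    print('t',round(float(s['t']),2),'pos',s['position'].round(1),'F',s['ft_force'].round(1),'w',round(float(s['width']),1),'q',s['q'].round(2))
    print('shift',d.round(1),'rot',w.round(3),'deg',np.degrees(np.linalg.norm(w)).round(1))
def grasp_pose(cx,cy,cyaw,tilt,gx=-74,gz=26,back=0):
    Rm=Rtool(cyaw,tilt); g=np.array([cx,cy,2.])+R.from_euler('z',cyaw,degrees=True).apply([gx,0,gz]); return g+(19-back)*Rm[:,2],Rm
E
python3 - <<'E'
from h import *
p,Rm=grasp_pose(650.5,-91,13.3,40); print(p,Rm.round(3))
p,Rm=grasp_pose(650.5,-91,13.3,40,back=110); print(p); delta(p,Rm)
print('mid'); delta([430,-380,230],R.from_euler('z',85,degrees=True).as_matrix()@R.from_rotvec(telemetry.read_state()['ee_rot']).as_matrix())
E
```

```text
[ 590.37016252 -105.21409126   13.44515558] [[-0.745 -0.23   0.626]
 [-0.176  0.973  0.148]
 [-0.643  0.    -0.766]]
[ 521.55995716 -121.48013453   97.71004432]
t 0.15 pos [ 298.8 -604.8  221.7] F [-0.5 -0.8  0.2] w 87.2 q [ 1.08  0.47 -0.05  1.53  0.02  1.14 -0.08]
shift [ 413.8 -334.4  124.5] rot [-1.001 -0.116 -2.75 ] deg 167.8
mid
t 0.15 pos [ 298.8 -604.8  221.7] F [-0.5 -0.8  0.2] w 87.2 q [ 1.08  0.47 -0.05  1.53  0.02  1.14 -0.08]
shift [ 217.2 -143.4   -8.1] rot [-0.    -0.002 -1.484] deg 85.0
```

Emit:
{"op": "arm_command", "data": {"series": [[1, [217, -143, 0], [0, 0, -1.5]], [1, [217, -143, 0], [0, 0, -1.5]], [1, [217, -143, 0], [0, 0, -1.5]], [1, [217, -143, 0], [0, 0, -1.5]], [1, [217, -143, 0], [0, 0, -1.5]]], "newtons": 40}}

```text
t: 0.57
position: [404.7, -423.4, 222.4]
ee_rot: [-2.686, -1.628, 0.0]
ft_force: [0.6, 0.2, -0.2]
width: 86.8
```

```bash
python3 - <<'E'
from h import *
p,Rm=grasp_pose(650.5,-91,13.3,40,back=110); delta(p,Rm)
E
```

```text
t 0.57 pos [ 404.7 -423.4  222.4] F [ 0.6  0.2 -0.2] w 86.8 q [ 0.93  0.34 -0.25  1.74  0.09  1.07  0.17]
shift [321.8 -36.  124.7] rot [-0.79  -0.362 -2.171] deg 134.0
```

Emit:
{"op": "arm_command", "data": {"series": [[1, [30, -3, 0], [0, 0, -0.12]], [1, [65, -7, 0], [0, 0, -0.245]], [1, [105, -11, 0], [0, 0, -0.37]], [1, [140, -15, 0], [0, 0, -0.49]], [1, [175, -18, 0], [0, 0, -0.615]]]}}

```text
t: 0.98
position: [470.3, -260.3, 222.5]
ee_rot: [-2.067, -2.365, 0.0]
ft_force: [0.2, -0.4, -0.5]
width: 87.2
```

```bash
python3 - <<'E'
from h import *
p,Rm=grasp_pose(650.5,-91,13.3,40,back=110); delta(p,Rm)
E
```

```text
t 0.98 pos [ 470.3 -260.3  222.5] F [ 0.2 -0.4 -0.5] w 87.2 q [ 0.79  0.28 -0.44  1.84  0.14  1.05  0.43]
shift [130.7  69.4 124.8] rot [-0.58  -0.526 -1.593] deg 101.7
```

Emit:
{"op": "arm_command", "data": {"series": [[1, [50, 20, 20], [-0.58, -0.526, -1.593]], [1, [60, 30, 30], [-0.58, -0.526, -1.593]], [1, [75, 40, 40], [-0.58, -0.526, -1.593]], [1, [90, 50, 50], [-0.58, -0.526, -1.593]], [1, [105, 60, 60], [-0.58, -0.526, -1.593]]]}}

```text
t: 1.4
position: [516.5, -148.8, 162.3]
ee_rot: [1.21, 2.6, 0.045]
ft_force: [0.7, -0.7, -1.2]
width: 87.1
```

```bash
python3 - <<'E'
from h import *
p,Rm=grasp_pose(650.5,-91,13.3,40,back=110); delta(p,Rm)
E
```

```text
t 1.4 pos [ 516.5 -148.8  162.3] F [ 0.7 -0.7 -1.2] w 87.1 q [ 0.68  0.24 -0.57  2.1   0.32  0.59  0.59]
shift [32.4 12.4 61.1] rot [-0.376 -0.338 -1.031] deg 65.8
```

Emit:
{"op": "arm_command", "data": {"series": [[1, [32, 12, 20], [-0.376, -0.338, -1.031]], [1, [32, 12, 20], [-0.376, -0.338, -1.031]], [1, [32, 12, 20], [-0.376, -0.338, -1.031]], [1, [32, 12, 20], [-0.376, -0.338, -1.031]], [1, [32, 12, 20], [-0.376, -0.338, -1.031]]]}}

```text
t: 1.82
position: [508.3, -120.7, 134.5]
ee_rot: [0.447, 2.612, 0.07]
ft_force: [0.7, -0.0, -1.4]
width: 87.0
```

```bash
python3 - <<'E'
from h import *
p,Rm=grasp_pose(650.5,-91,13.3,40,back=110); delta(p,Rm)
E
```

```text
t 1.82 pos [ 508.3 -120.7  134.5] F [ 0.7 -0.  -1.4] w 87.0 q [ 0.91  0.26 -0.81  2.29  0.67  0.22  0.78]
shift [ 5.6 -1.5 38.7] rot [-0.195 -0.18  -0.519] deg 33.4
```

Emit:
{"op": "arm_command", "data": {"series": [[1, [5, -1, 20], [-0.195, -0.18, -0.519]], [1, [5, -1, 20], [-0.195, -0.18, -0.519]], [1, [5, -1, 20], [-0.195, -0.18, -0.519]], [1, [5, -1, 20], [-0.195, -0.18, -0.519]], [1, [5, -1, 20], [-0.195, -0.18, -0.519]]]}}

```text
t: 2.23
position: [515.1, -120.6, 115.1]
ee_rot: [0.029, 2.541, 0.082]
ft_force: [-0.1, -0.4, -1.4]
width: 87.0
```

```bash
python3 - <<'E'
from h import *
p,Rm=grasp_pose(650.5,-91,13.3,40,back=110); delta(p,Rm)
cap('scene','scene1');cap('wrist','wrist1')
E
```

```text
t 2.23 pos [ 515.1 -120.6  115.1] F [-0.1 -0.4 -1.4] w 87.0 q [ 1.24  0.47 -1.15  2.34  1.59  0.22  0.29]
shift [ 4.4 -2.  17.9] rot [-0.09  -0.09  -0.226] deg 14.9
```

View pics/scene1.png

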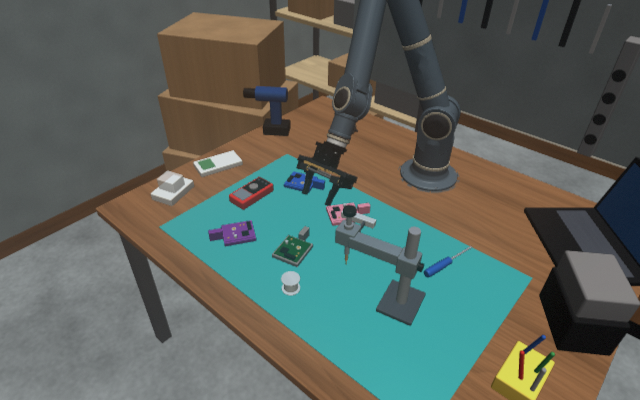

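View pics/wrist1.png

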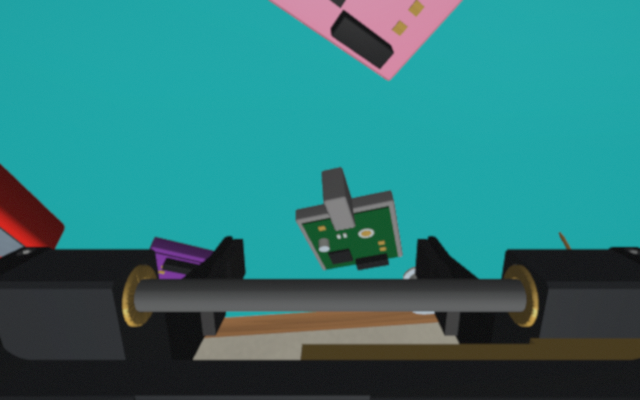

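The gripper is tilted in behind the carrier. The wrist view shows the tongue at (338,200), the pad at (366,233), and the needle at the right edge (563,238). Joint 6 is at its limit, so I'll use a slightly smaller tilt.

```bash
python3 - <<'E'
from h import *
for tl in (33,36):
  p,Rm=grasp_pose(650.5,-91,13.3,tl,back=70); delta(p,Rm)
E
```

```text
t 2.33 pos [ 512.9 -122.8  112.9] F [-0.  -0.1  0.3] w 87.2 q [ 1.24  0.47 -1.14  2.34  1.58  0.23  0.29]
shift [-8.   5.9 56.9] rot [-0.077  0.027 -0.241] deg 14.6
t 2.33 pos [ 512.9 -122.8  112.9] F [-0.  -0.1  0.3] w 87.2 q [ 1.24  0.47 -1.14  2.34  1.58  0.23  0.29]
shift [-5.4  5.3 56.9] rot [-0.083 -0.025 -0.239] deg 14.6
```

Emit:
{"op": "arm_command", "data": {"series": [[1, [-2, 1, 12], [-0.077, 0.02, -0.24]], [1, [-4, 2, 24], [-0.077, 0.02, -0.24]], [1, [-6, 4, 36], [-0.077, 0.02, -0.24]], [1, [-8, 6, 48], [-0.077, 0.02, -0.24]], [1, [-8, 6, 56], [-0.077, 0.02, -0.24]]]}}

```text
t: 2.75
position: [553.9, -112.4, 72.8]
ee_rot: [-0.297, 2.543, 0.086]
ft_force: [-0.2, 0.5, 0.3]
width: 87.1
```

```bash
python3 - <<'E'
from h import *
for tl in (33,):
  p,Rm=grasp_pose(650.5,-91,13.3,tl,back=70); delta(p,Rm)
E
```

```text
t 2.75 pos [ 553.9 -112.4   72.8] F [-0.2  0.5  0.3] w 87.1 q [ 1.13  0.63 -1.07  2.26  1.62  0.26  0.56]
shift [ 3.5 -1.4  0.1] rot [-0.002  0.007  0.001] deg 0.4
```

```bash
python3 - <<'E'
from h import *
c=cap('wrist','wrist2'); P=cloud(c);X,Y,Z=P[...,0],P[...,1],P[...,2]
m=(X>540)&(X<715)&(Y>-170)&(Y<-20)&(c['range_z']>0)
def rect(q,nm):
    print(nm,len(q),np.round(q.mean(0),1),cv2.minAreaRect(q[:,:2].astype(np.float32)))
rect(P[m&(Z>30)&(Z<42)&(X<620)],'tongue'); rect(P[m&(Z>13)&(Z<23)],'slab'); 
E
```

```text
tongue 1263 [ 576.6 -110.4   35. ] ((581.0270385742188, -109.44033813476562), (43.73305892944336, 17.992887496948242), 13.701214790344238)
slab 5924 [631.  -96.4  17.3] ((620.8910522460938, -99.8450927734375), (125.93468475341797, 89.93771362304688), 13.402416229248047)
```

View pics/wrist2.png

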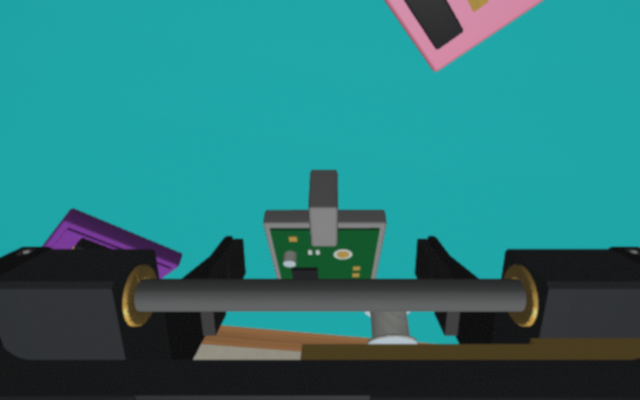

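```bash
python3 - <<'E'
from h import *
p,Rm=grasp_pose(649.7,-92,13.5,33,gx=-75); print(p);delta(p,Rm)
E
```

```text
[ 586.83447766 -107.09267659   12.06525921]
t 2.8 pos [ 553.7 -112.2   72. ] F [-0.1  0.5 -0.2] w 87.1 q [ 1.13  0.63 -1.07  2.26  1.62  0.26  0.56]
shift [ 5.  -2.6 68.4] rot [-0.003  0.006 -0.002] deg 0.4
```

Emit:
{"op": "arm_command", "data": {"series": [[1, [3, -2, 25], [0, 0.005, 0]], [1, [5, -2.5, 45], [0, 0.005, 0]], [1, [5, -2.5, 60], [0, 0.005, 0]], [1, [5, -2.5, 68], [0, 0.005, 0]], [1, [5, -2.5, 68], [0, 0.005, 0]]]}}

```text
t: 3.22
position: [585.7, -106.8, 12.5]
ee_rot: [-0.3, 2.55, 0.087]
ft_force: [0.3, -0.1, 0.2]
width: 86.8
```

```bash
python3 - <<'E'
from h import *
p,Rm=grasp_pose(649.7,-92,13.5,33,gx=-75); delta(p,Rm)
E
```

```text
t 3.22 pos [ 585.7 -106.8   12.5] F [ 0.3 -0.1  0.2] w 86.8 q [ 1.05  0.83 -1.06  2.22  1.9   0.41  0.36]
shift [-0.7 -0.5  0.9] rot [-0.002  0.001 -0.001] deg 0.1
```

Now I'll close.

Emit:
{"op": "arm_command", "data": {"series": [[-1, [0, 0, 0], [0, 0, 0]], [-1, [0, 0, 0], [0, 0, 0]], [-1, [0, 0, 0], [0, 0, 0]], [-1, [0, 0, 0], [0, 0, 0]], [-1, [0, 0, 0], [0, 0, 0]]], "newtons": 40}}

```text
t: 3.63
position: [585.7, -108.0, 14.3]
ee_rot: [-0.301, 2.547, 0.083]
ft_force: [0.0, -0.1, -0.3]
width: 61.5
```

Emit:
{"op": "arm_command", "data": {"series": [[-1, [0, 0, 0], [0, 0, 0]], [-1, [0, 0, 0], [0, 0, 0]], [-1, [0, 0, 0], [0, 0, 0]], [-1, [0, 0, 0], [0, 0, 0]], [-1, [0, 0, 0], [0, 0, 0]]]}}

```text
t: 4.05
position: [585.7, -107.6, 13.7]
ee_rot: [-0.301, 2.547, 0.085]
ft_force: [-0.4, 0.7, -0.1]
width: 28.6
```

```bash
python3 - <<'E'
from h import *
cap('wrist','wrist3');cap('scene','scene3')
s=telemetry.read_state();Rt=R.from_rotvec(s['ee_rot']).as_matrix()
print(Rt.round(3),np.degrees(np.arctan2(Rt[1,2],Rt[0,2])))
# carrier: stand yaw 11.7, pad to needle. relative motion: rotate by -1.8 deg about pad then shift
for dy in (11.7-13.4,):
  Q=R.from_euler('z',dy,degrees=True).as_matrix()
  pad=np.array([635.5,-81,0]);nd=np.array([614,86.2,0])
  for f,h in ((.5,0),(1,1)):
   p=s['position'].copy(); q=Q@(p-pad)+nd if h else None
   if h: q[2]=p[2]; delta(q,Q@Rt); print(q)
E
```

```text
[[-0.814 -0.232  0.533]
 [-0.196  0.973  0.124]
 [-0.547 -0.003 -0.837]] 13.129982696203319
t 4.15 pos [ 585.7 -107.6   13.6] F [ 0.3 -1.2  0. ] w 20.1 q [ 1.06  0.83 -1.06  2.22  1.91  0.41  0.36]
shift [-15.  169.2   9.1] rot [0.016 0.    0.025] deg 1.7
[563.44546083  61.07609905  13.60269663]
```

View pics/wrist3.png

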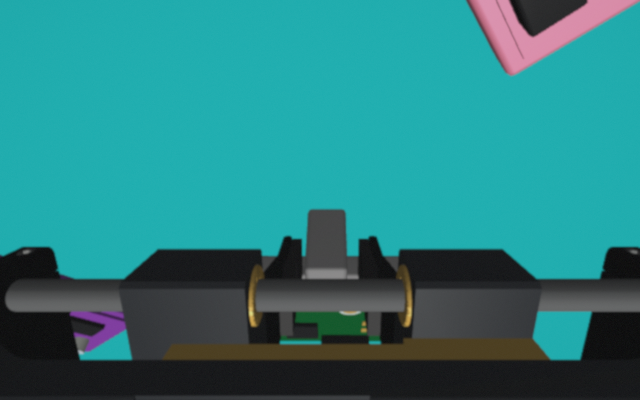

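View pics/scene3.png

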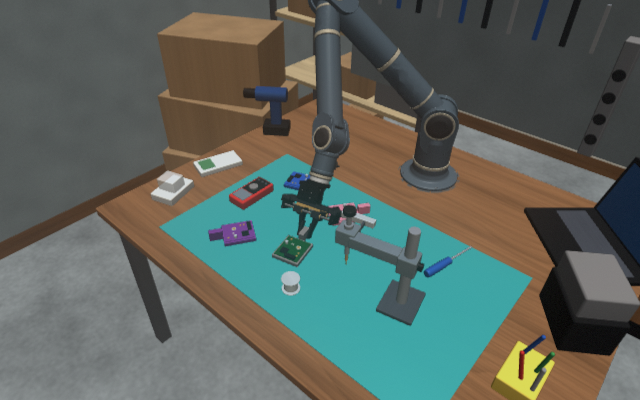

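Emit:
{"op": "arm_command", "data": {"series": [[-1, [0, 0, 0], [0, 0, 0]], [-1, [0, 0, 0], [0, 0, 0]], [-1, [0, 0, 0], [0, 0, 0]]]}}

```text
t: 4.4
position: [585.8, -108.0, 13.6]
ee_rot: [-0.301, 2.547, 0.084]
ft_force: [-0.1, -0.6, 0.8]
width: 17.7
```

```bash
python3 - <<'E'
from h import *
s=telemetry.read_state();print(s['position'],s['width'],s['ft_force'])
for n in('side0','scene0'):
    c=dict(np.load(f'pics/{n}.npz'));P=cloud(c);hsv=cv2.cvtColor(c['pixels'],cv2.COLOR_RGB2HSV)
    m=((hsv[...,0]>165)|(hsv[...,0]<8))&(hsv[...,1]>50)&(hsv[...,2]>120)&(P[...,0]>300)&(P[...,0]<560)&(P[...,1]>-150)&(P[...,1]<150)&(P[...,2]>5)&(P[...,2]<50)
    q=P[m];print(len(q),cv2.boxPoints(cv2.minAreaRect(q[:,:2].astype(np.float32))), q[q[:,2]>30].mean(0))
E
```

```text
[ 585.82489336 -107.9589934    13.61221326] 17.661195864642224 [-0.05774791 -0.64290755  0.81607447]
854 [[ 309.00668    -68.71786  ]
 [ 425.26767   -149.6575   ]
 [ 476.0552     -76.706764 ]
 [ 359.79422      4.2328796]] [352.37703567 -44.19301693  36.23875076]
250 [[ 313.51144   -68.45658 ]
 [ 426.6165   -148.39253 ]
 [ 477.90573   -75.82102 ]
 [ 364.8007      4.114929]] [355.81517892 -42.35456181  36.80455398]
```

Emit:
{"op": "arm_command", "data": {"series": [[-1, [-0.9, 10, 0.6], [0.001, 0, 0.0015]], [-1, [-2.2, 25, 1.4], [0.0025, 0, 0.004]], [-1, [-4, 45, 2.5], [0.004, 0, 0.007]], [-1, [-5.8, 65, 3.6], [0.006, 0, 0.01]], [-1, [-7.1, 80, 4.4], [0.008, 0, 0.012]]]}}

```text
t: 4.82
position: [575.0, -27.0, 13.6]
ee_rot: [-0.282, 2.549, 0.079]
ft_force: [-0.5, -1.4, 0.8]
width: 17.8
```

```bash
cat > rem.py <<'E'
from h import *
s=telemetry.read_state();Rt=R.from_rotvec(s['ee_rot']).as_matrix()
delta([563.4,61.1,13.6],Rtool(13.13-1.7,33.2)); print('stop',Rt.round(3).tolist())
E
python3 rem.py; python3 -c "
from h import *
cap('scene','scene4')"
```

```text
t 4.82 pos [575.  -27.   13.6] F [-0.5 -1.4  0.8] w 17.8 q [ 0.94  0.88 -1.16  2.28  1.99  0.61  0.13]
shift [-6.8 88.5  4.1] rot [ 0.008 -0.     0.019] deg 1.2
stop [[-0.816, -0.218, 0.535], [-0.184, 0.976, 0.116], [-0.547, -0.003, -0.837]]
```

View pics/scene4.png

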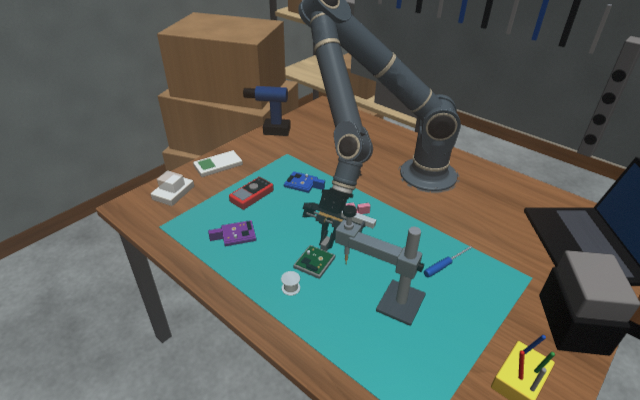

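Emit:
{"op": "arm_command", "data": {"series": [[-1, [-1, 15, 0.7], [0.001, 0, 0.003]], [-1, [-2.3, 32, 1.5], [0.003, 0, 0.006]], [-1, [-3.7, 49, 2.3], [0.004, 0, 0.01]], [-1, [-4.9, 65, 3], [0.006, 0, 0.014]], [-1, [-5.8, 76, 3.5], [0.007, 0, 0.017]]]}}

```text
t: 5.28
position: [565.4, 48.1, 13.6]
ee_rot: [-0.258, 2.551, 0.076]
ft_force: [0.6, -1.8, 1.2]
width: 18.0
```

```bash
python3 rem.py; python3 - <<'E'
from h import *
for n,(u0,v0,w,h_) in {'scene':(290,190,140,105),'side':(220,190,140,105)}.items():
    c=cap(n,n+'5'); im=cv2.imread(f'pics/{n}5.png')[v0:v0+h_,u0:u0+w]; cv2.imwrite(f'pics/{n}5z.png',cv2.resize(im,None,fx=5.6,fy=5.6,interpolation=cv2.INTER_CUBIC))
E
```

```text
t 5.28 pos [565.4  48.1  13.6] F [ 0.6 -1.8  1.2] w 18.0 q [ 0.79  0.91 -1.21  2.32  2.    0.77 -0.04]
shift [-0.6 13.1  0.3] rot [ 0.    -0.     0.002] deg 0.1
stop [[-0.82, -0.2, 0.536], [-0.168, 0.98, 0.109], [-0.547, -0.001, -0.837]]
```

View pics/scene5z.png

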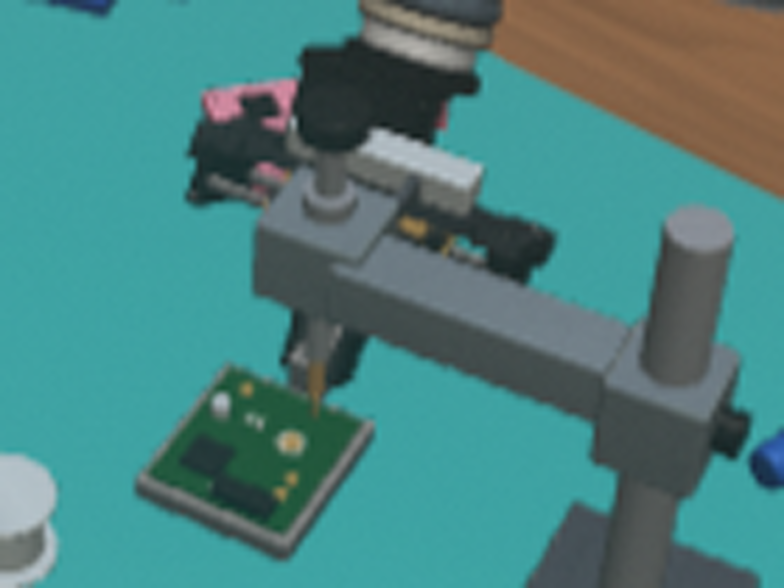

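View pics/side5z.png

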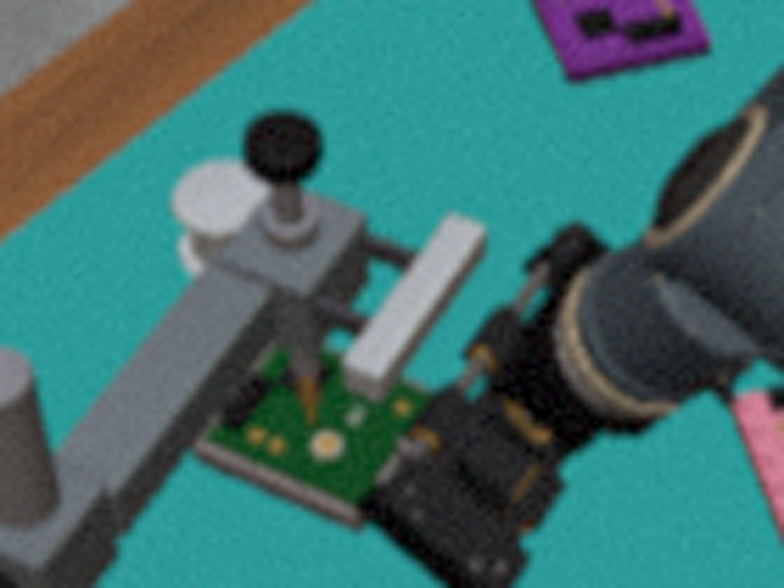

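```bash
cat > meas.py <<'E'
from h import *
def rel(tag,sc_n,sc_p,sd_n,sd_p):
    out=[]
    for n,o,a,b in(('scene',(290,190),sc_n,sc_p),('side',(220,190),sd_n,sd_p)):
        c=dict(np.load(f'pics/{n}{tag}.npz'));g=lambda p:((p[0]+.5)/5.6+o[0]-.5,(p[1]+.5)/5.6+o[1]-.5)
        N=p2w(c,*g(a),43);Q=p2w(c,*g(b),18);print(n,N.round(1),Q.round(1),'need',(N-Q).round(1)[:2]);
E
python3 - <<'E'
from meas import *
rel('5',(317,416),(291,442),(312,424),(326,444))
for n,o in(('scene',(290,190)),('side',(220,190))):
    c=dict(np.load(f'pics/{n}5.npz'));P=cloud(c);hsv=cv2.cvtColor(c['pixels'],cv2.COLOR_RGB2HSV)
    X,Y,Z=P[...,0],P[...,1],P[...,2]
    # white/brass pad centroid
    W=np.zeros(X.shape,bool)
    u,v=(291,442) if n=='scene' else (326,444); uu=int(u/5.6+o[0]);vv=int(v/5.6+o[1]);W[vv-4:vv+5,uu-4:uu+5]=1
    m=W&(c['pixels'][...,0]>110); ys,xs=np.nonzero(m); w=c['pixels'][...,0][m].astype(float)-90
    print(n,'pad',p2w(c,(xs*w).sum()/w.sum(),(ys*w).sum()/w.sum(),18),len(xs))
    A=(X>500)&(X<700)&(Y>0)&(Y<150)&(Z>248)&(Z<256);q=P[A];print('cap',cv2.minEnclosingCircle(q[:,:2].astype(np.float32)),q[:,2].mean())
    B=(X>560)&(X<700)&(Y>-70)&(Y<130)&(Z>12)&(Z<23);
    q=P[B];print('slab',len(q),cv2.minAreaRect(q[:,:2].astype(np.float32)))
    A=(X>500)&(X<680)&(Y>200)&(Y<300)&(Z>264)&(Z<280);q=P[A];print('col',cv2.minEnclosingCircle(q[:,:2].astype(np.float32)))
E
```

```text
scene [610.9  86.1  43. ] [614.9  73.7  18. ] need [-4.1 12.4]
side [616.7  84.2  43. ] [617.1  76.   18. ] need [-0.4  8.2]
scene pad [615.21315203  73.38283569  18.        ] 15
cap ((615.7949829101562, 87.75655364990234), 19.042266845703125) 251.6802825343824
slab 723 ((623.1180419921875, 61.4786376953125), (119.2397232055664, 91.10038757324219), 11.714811325073242)
col ((596.2635498046875, 265.64990234375), 15.910506248474121)
side pad [616.88838971  75.98980607  18.        ] 20
cap ((614.2007446289062, 86.63145446777344), 19.191503524780273) 251.8765989977375
slab 628 ((632.1190795898438, 65.82318115234375), (99.1965103149414, 92.66056823730469), 13.264524459838867)
col ((596.2710571289062, 264.66510009765625), 16.428842544555664)
```

Emit:
{"op": "arm_command", "data": {"series": [[-1, [0, 3, 0], [0, 0, 0.001]], [-1, [-0.2, 7, 0.1], [0, 0, 0.002]], [-1, [-0.4, 10.5, 0.2], [0, 0, 0.002]], [-1, [-0.4, 12.2, 0.2], [0, 0, 0.002]], [-1, [-0.4, 12.2, 0.2], [0, 0, 0.002]]]}}

```text
t: 5.8
position: [563.4, 59.6, 13.6]
ee_rot: [-0.256, 2.551, 0.077]
ft_force: [0.4, -2.1, 1.1]
width: 17.6
```

```bash
python3 rem.py; python3 - <<'E'
from h import *
for n,(u0,v0,w,h_) in {'scene':(320,240,60,45),'side':(250,240,60,45)}.items():
    ims=[cap(n,n+'6')['pixels'].astype(float) for _ in range(6)]
    im=np.mean(ims,0).astype(np.uint8)[:,:,::-1]; cv2.imwrite(f'pics/{n}6avg.png',im)
    im=im[v0:v0+h_,u0:u0+w]; cv2.imwrite(f'pics/{n}6z.png',cv2.resize(im,None,fx=13,fy=13,interpolation=cv2.INTER_CUBIC))
E
```

```text
t 5.8 pos [563.4  59.6  13.6] F [ 0.4 -2.1  1.1] w 17.6 q [ 0.76  0.92 -1.22  2.32  2.    0.79 -0.07]
shift [-0.3  1.5  0.1] rot [ 0.001 -0.     0.   ] deg 0.0
stop [[-0.82, -0.199, 0.536], [-0.166, 0.98, 0.109], [-0.547, 0.001, -0.837]]
```

View pics/scene6z.png

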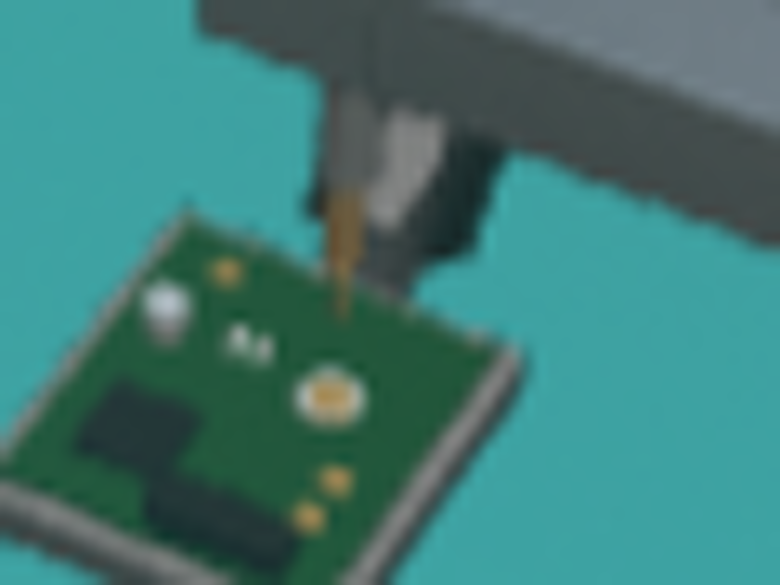

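View pics/side6z.png

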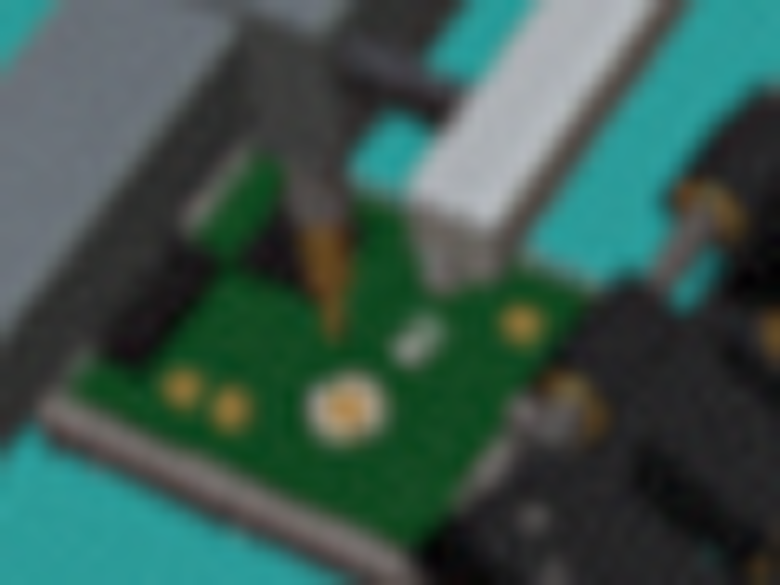

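```bash
python3 - <<'E'
from h import *
A=[];B=[]
for n,o,axis,pad in(('scene',(320,240),[(351,150),(345,230),(341,318)],(330,397)),('side',(250,240),[(318,220),(327,270),(335,338)],(347,408))):
    c=dict(np.load(f'pics/{n}6.npz'));g=lambda p:np.array(((p[0]+.5)/13+o[0]-.5,(p[1]+.5)/13+o[1]-.5))
    Q=p2w(c,*g(pad),18); a=w2p(c,Q);b=w2p(c,Q+[0,0,40]); d=(b-a)/np.linalg.norm(b-a); nrm=np.array([-d[1],d[0]])
    offs=[nrm@(g(p)-g(pad)) for p in axis]
    J=np.array([(w2p(c,Q+e)-a) for e in np.eye(3)[:2]]).T  # px per mm
    print(n,'pad',Q.round(1),'axis offs px',np.round(offs,2),'dir',d.round(2)); 
    A.append(nrm@J);B.append(np.mean(offs[1:]))
    tip=p2w(c,*g(axis[-1]),43);print('tip need',(tip-Q).round(1), 'px/mm',A[-1].round(3))
print('need move',np.linalg.solve(np.array(A),B))
E
```

```text
scene pad [613.2  84.8  18. ] axis offs px [0.26 0.24 0.41] dir [ 0.07 -1.  ]
tip need [-1.1  0.7 25. ] px/mm [-0.201  0.281]
side pad [615.6  84.1  18. ] axis offs px [-0.61 -0.35 -0.32] dir [-0.11 -0.99]
tip need [ 0.5  0.7 25. ] px/mm [-0.237 -0.265]
need move [0.06628673 1.20106672]
```

Both methods agree to about 1 mm, and the pad still needs +y of about 1 mm.

Emit:
{"op": "arm_command", "data": {"series": [[-1, [-0.1, 1.0, 0.1], [0, 0, 0]], [-1, [-0.1, 1.0, 0.1], [0, 0, 0]], [-1, [-0.1, 1.0, 0.1], [0, 0, 0]]]}}

```text
t: 6.65
position: [563.1, 61.0, 13.6]
ee_rot: [-0.256, 2.551, 0.078]
ft_force: [0.2, -3.1, 1.3]
width: 17.6
```

Emit:
{"op": "arm_command", "data": {"series": [[0, [0, 0, 0], [0, 0, 0]], [0, [0, 0, 0], [0, 0, 0]], [0, [0, 0, 0], [0, 0, 0]], [0, [0, 0, 0], [0, 0, 0]], [0, [0, 0, 0], [0, 0, 0]]]}}

```text
t: 7.07
position: [562.8, 61.4, 13.5]
ee_rot: [-0.257, 2.552, 0.079]
ft_force: [0.1, 0.3, 1.1]
width: 39.9
```

Emit:
{"op": "arm_command", "data": {"series": [[0.6, [0, 0, 0], [0, 0, 0]], [0.6, [0, 0, 0], [0, 0, 0]], [0.6, [0, 0, 0], [0, 0, 0]], [0.6, [0, 0, -5], [0, 0, 0]], [0.6, [0, 0, -12], [0, 0, 0]]]}}

```text
t: 7.48
position: [556.4, 59.7, 23.6]
ee_rot: [-0.256, 2.552, 0.078]
ft_force: [0.4, -0.6, -0.6]
width: 66.2
```

```bash
python3 rem.py; python3 - <<'E'
from h import *
for n,(u0,v0,w,h_) in {'scene':(320,240,60,45),'side':(250,240,60,45)}.items():
    ims=[cap(n,n+'7')['pixels'].astype(float) for _ in range(4)]
    im=np.mean(ims,0).astype(np.uint8)[:,:,::-1]; cv2.imwrite(f'pics/{n}7avg.png',im)
    im=im[v0:v0+h_,u0:u0+w]; cv2.imwrite(f'pics/{n}7z.png',cv2.resize(im,None,fx=13,fy=13,interpolation=cv2.INTER_CUBIC))
    c=dict(np.load(f'pics/{n}7.npz'));P=cloud(c);X,Y,Z=P[...,0],P[...,1],P[...,2]
    B=(X>572)&(X<700)&(Y>0)&(Y<140)&(Z>12)&(Z<23);q=P[B];print('slab',len(q),cv2.minAreaRect(q[:,:2].astype(np.float32)))
E
```

```text
t 7.48 pos [556.4  59.7  23.6] F [ 0.4 -0.6 -0.6] w 66.2 q [ 0.77  0.89 -1.24  2.33  1.97  0.78 -0.06]
shift [-0.5  0.  12.3] rot [ 0.002 -0.001 -0.   ] deg 0.1
stop [[-0.821, -0.199, 0.536], [-0.166, 0.98, 0.11], [-0.547, 0.002, -0.837]]
slab 743 ((626.628662109375, 76.14665222167969), (108.06514739990234, 92.09992980957031), 10.938075065612793)
slab 706 ((628.3638916015625, 76.17289733886719), (99.13592529296875, 91.31925201416016), 11.887001037597656)
```

View pics/scene7z.png

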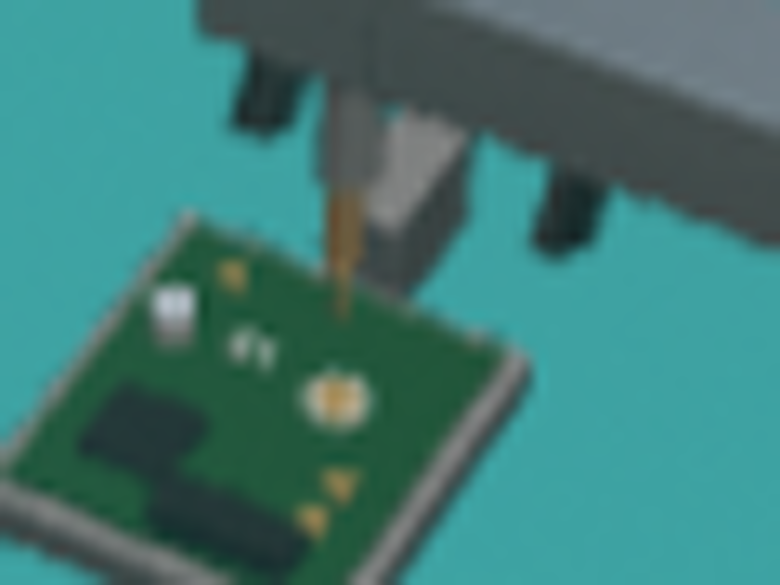

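View pics/side7z.png

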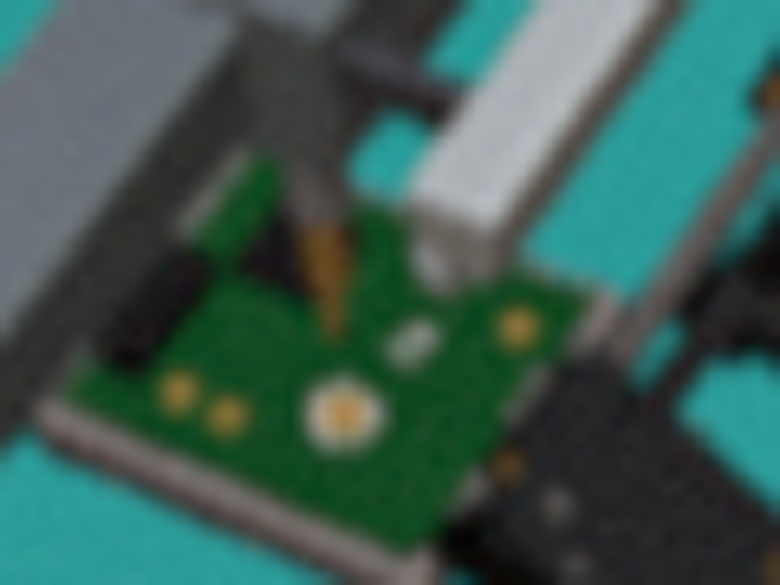

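Emit:
{"op": "arm_command", "data": {"series": [[0.6, [0, 0, -20], [0, 0, 0]], [0.6, [0, 0, -45], [0, 0, 0]], [0.6, [0, 0, -70], [0, 0, 0]], [0.6, [0, 0, -90], [0, 0, 0]], [0.6, [0, 0, -100], [0, 0, 0]]]}}

```text
t: 8.3
position: [502.3, 48.8, 108.6]
ee_rot: [-0.258, 2.55, 0.076]
ft_force: [-0.4, -0.8, -0.2]
width: 69.5
```

```bash
python3 - <<'E'
from h import *
delta([500,48,300],Rtool(11.4,33)); delta([500,48,300],Rtool(11.4,10));
E
```

```text
t 8.3 pos [502.3  48.8 108.6] F [-0.4 -0.8 -0.2] w 69.5 q [ 0.95  0.56 -1.35  2.4   1.69  0.54  0.05]
shift [-102.9   -0.4 -161.4] rot [0.001 0.004 0.002] deg 0.3
t 8.3 pos [502.3  48.8 108.6] F [-0.4 -0.8 -0.2] w 69.5 q [ 0.95  0.56 -1.35  2.4   1.69  0.54  0.05]
shift [-102.9   -0.4 -161.4] rot [0.001 0.406 0.003] deg 23.2
```

Emit:
{"op": "arm_command", "data": {"series": [[-1, [-17, 0, -26], [0, 0.05, 0]], [-1, [-36, 0, -57], [0, 0.15, 0]], [-1, [-56, 0, -88], [0, 0.25, 0]], [-1, [-77, 0, -120], [0, 0.35, 0]], [-1, [-98, 0, -153], [0, 0.4, 0]]]}}

```text
t: 8.72
position: [505.7, 27.6, 174.1]
ee_rot: [-0.251, 2.773, -0.021]
ft_force: [1.5, -1.7, -0.8]
width: 44.6
```

```bash
python3 - <<'E'
from h import *
delta([614.3,86.3,300],Rtool(11.4,0));
E
```

```text
t 8.72 pos [505.7  27.6 174.1] F [ 1.5 -1.7 -0.8] w 44.6 q [ 0.99  0.37 -1.34  2.18  0.77  0.65  0.9 ]
shift [-154.    33.4  -79.1] rot [-0.05   0.353 -0.018] deg 20.5
```

```bash
python3 - <<'E'
from h import *
delta([510,40,305],Rtool(11.4,5));
E
```

```text
t 8.72 pos [505.7  27.6 174.1] F [ 1.5 -1.7 -0.8] w 44.6 q [ 0.99  0.37 -1.34  2.18  0.77  0.65  0.9 ]
shift [ -51.5    5.4 -120.9] rot [-0.051  0.266 -0.016] deg 15.6
```

Emit:
{"op": "arm_command", "data": {"series": [[-1, [-10, 1, -24], [0, 0.05, 0]], [-1, [-20, 2, -48], [-0.02, 0.1, 0]], [-1, [-31, 3, -72], [-0.03, 0.16, 0]], [-1, [-41, 4, -97], [-0.04, 0.21, 0]], [-1, [-51, 5, -121], [-0.05, 0.27, 0]]]}}

```text
t: 9.13
position: [509.5, 39.5, 306.4]
ee_rot: [-0.279, 3.044, 0.012]
ft_force: [1.0, -0.0, -0.4]
width: 11.0
```

```bash
python3 - <<'E'
from h import *
delta([614.3,86.3,300],Rtool(11.4,0));
E
```

```text
t 9.13 pos [509.5  39.5 306.4] F [ 1.  -0.  -0.4] w 11.0 q [ 0.94  0.32 -1.33  1.81  0.36  1.19  1.26]
shift [-110.6   27.    15.9] rot [-0.     0.085 -0.016] deg 5.0
```

Emit:
{"op": "arm_command", "data": {"series": [[-1, [-24, 6, 2], [0, 0.02, 0]], [-1, [-50, 12, 6], [0, 0.04, 0]], [-1, [-76, 19, 10], [0, 0.06, -0.01]], [-1, [-100, 25, 15], [0, 0.085, -0.016]], [-1, [-110.6, 27, 16], [0, 0.085, -0.016]]]}}

```text
t: 9.55
position: [617.1, 87.7, 296.6]
ee_rot: [-0.313, 3.125, 0.005]
ft_force: [-0.3, -0.2, 0.4]
width: 0.4
```

```bash
python3 - <<'E'
from h import *
delta([614.3,86.3,252],Rtool(11.4,0))
cap('scene','scene8');cap('side','side8')
for n,(u0,v0,w,h_) in {'scene8':(280,150,160,120),'side8':(190,150,160,120)}.items():
    im=cv2.imread(f'pics/{n}.png')[v0:v0+h_,u0:u0+w]; cv2.imwrite(f'pics/{n}z.png',cv2.resize(im,None,fx=5,fy=5,interpolation=cv2.INTER_CUBIC))
E
```

```text
t 9.55 pos [617.1  87.7 296.6] F [-0.3 -0.2  0.4] w 0.4 q [ 0.54  0.57 -1.14  1.52  0.52  1.38  1.13]
shift [ 3.1 -1.  44.6] rot [0.003 0.001 0.001] deg 0.2
```

View pics/scene8z.png

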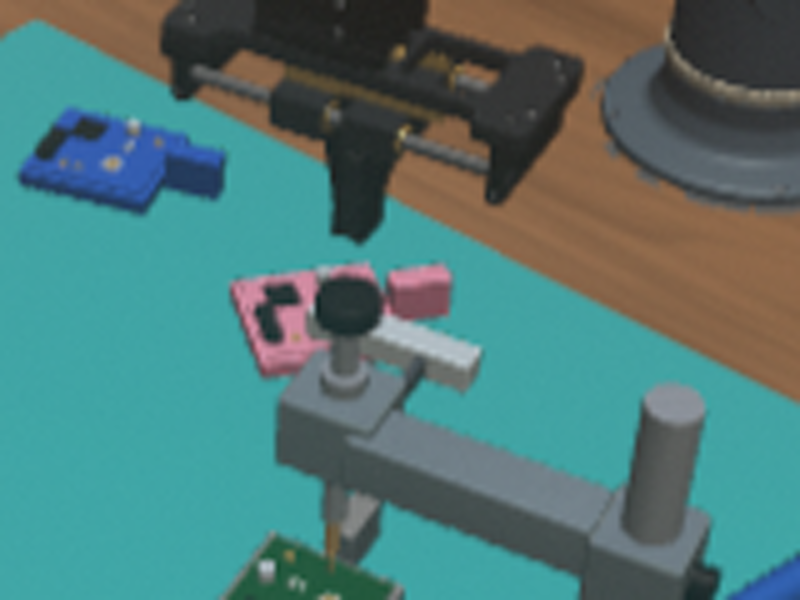

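View pics/side8z.png

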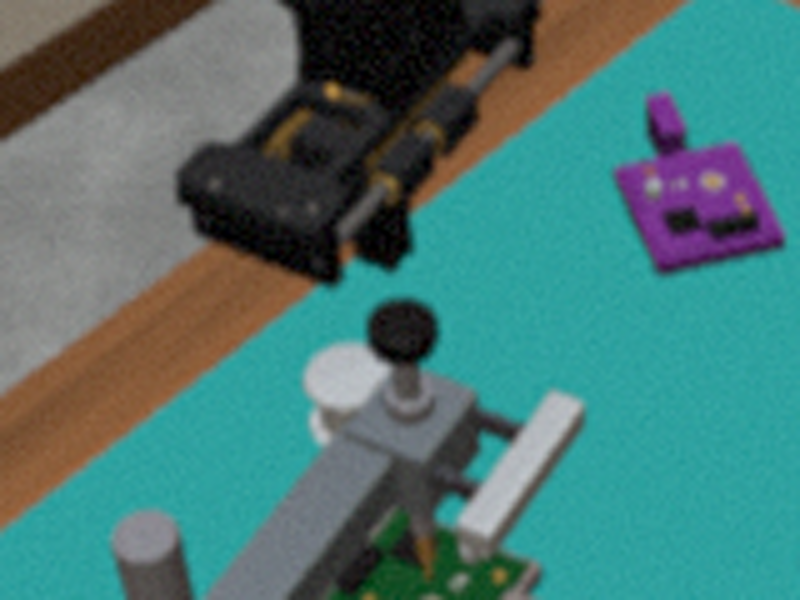

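Emit:
{"op": "arm_command", "data": {"series": [[-1, [3, -1, 12], [0, 0, 0]], [-1, [3, -1, 24], [0, 0, 0]], [-1, [3, -1, 34], [0, 0, 0]], [-1, [3, -1, 40], [0, 0, 0]], [-1, [3, -1, 44], [0, 0, 0]]]}}

```text
t: 10.07
position: [611.3, 83.4, 253.1]
ee_rot: [-0.31, 3.125, -0.0]
ft_force: [-0.6, 0.6, 0.3]
width: 0.5
```

Emit:
{"op": "arm_command", "data": {"series": [[-1, [0, 0, 4], [0, 0, 0]], [-1, [0, 0, 8], [0, 0, 0]], [-1, [0, 0, 12], [0, 0, 0]], [-1, [0, 0, 16], [0, 0, 0]], [-1, [0, 0, 20], [0, 0, 0]]]}}

```text
t: 10.48
position: [612.1, 84.1, 235.0]
ee_rot: [-0.31, 3.124, -0.001]
ft_force: [-2.5, -1.8, 5.4]
width: 0.5
```

Emit:
{"op": "arm_command", "data": {"series": [[-1, [0, 0, 3], [0, 0, 0]], [-1, [0, 0, 6], [0, 0, 0]], [-1, [0, 0, 8], [0, 0, 0]], [-1, [0, 0, 10], [0, 0, 0]], [-1, [0, 0, 11], [0, 0, 0]]]}}

```text
t: 10.9
position: [612.3, 84.2, 223.5]
ee_rot: [-0.31, 3.124, 0.0]
ft_force: [-3.6, -3.1, 6.9]
width: 0.4
```

Emit:
{"op": "arm_command", "data": {"series": [[-1, [0, 0, 0.5], [0, 0, 0]], [-1, [0, 0, 1], [0, 0, 0]], [-1, [0, 0, 1], [0, 0, 0]]]}}

```text
t: 11.15
position: [612.3, 84.3, 223.4]
ee_rot: [-0.31, 3.124, -0.001]
ft_force: [-4.4, -3.5, 8.2]
width: 0.4
```

Emit:
{"op": "arm_command", "data": {"series": [[-1, [0, 0, 1], [0, 0, 0]], [-1, [0, 0, 2], [0, 0, 0]], [-1, [0, 0, 3], [0, 0, 0]], [-1, [0, 0, 3], [0, 0, 0]]]}}

```text
t: 11.48
position: [612.4, 84.3, 223.3]
ee_rot: [-0.309, 3.123, -0.003]
ft_force: [-9.1, -6.3, 22.6]
width: 0.6
```

The force climbs to 22 N with no further motion, so the ram is on its stop. Next I'll rise straight up.

Emit:
{"op": "arm_command", "data": {"series": [[-1, [0, 0, -4], [0, 0, 0]], [-1, [0, 0, -10], [0, 0, 0]], [-1, [0, 0, -25], [0, 0, 0]], [-1, [0, 0, -50], [0, 0, 0]], [-1, [0, 0, -80], [0, 0, 0]]]}}

```text
t: 11.9
position: [611.7, 84.5, 299.3]
ee_rot: [-0.312, 3.126, 0.003]
ft_force: [0.2, -0.7, 1.0]
width: 0.3
```

```bash
python3 - <<'E'
from h import *
print(telemetry.read_state()['position'])
for n,(u0,v0,w,h_) in {'scene':(310,200,80,60),'side':(240,200,80,60)}.items():
    ims=[cap(n,n+'9')['pixels'].astype(float) for _ in range(4)]
    im=np.mean(ims,0).astype(np.uint8)[:,:,::-1]
    cv2.imwrite(f'pics/{n}9z.png',cv2.resize(im[v0:v0+h_,u0:u0+w],None,fx=10,fy=10,interpolation=cv2.INTER_CUBIC))
    c=dict(np.load(f'pics/{n}9.npz'));P=cloud(c);X,Y,Z=P[...,0],P[...,1],P[...,2]
    q=P[(X>590)&(X<640)&(Y>60)&(Y<112)&(Z>205)&(Z<262)]; 
    b=dict(np.load(f'pics/{n}0.npz'));Pb=cloud(b); q0=Pb[(Pb[...,0]>590)&(Pb[...,0]<640)&(Pb[...,1]>60)&(Pb[...,1]<112)&(Pb[...,2]>205)&(Pb[...,2]<262)]
    print(n,'cap z now/before',np.percentile(q[:,2],[60,80,95]).round(1),np.percentile(q0[:,2],[60,80,95]).round(1))
    B=(X>572)&(X<700)&(Y>0)&(Y<140)&(Z>12)&(Z<23);q=P[B];print('slab',len(q),cv2.minAreaRect(q[:,:2].astype(np.float32)))
E
```

```text
[611.66045644  84.52858887 299.25136027]
scene cap z now/before [223.6 224.8 226.1] [251.  252.5 253.9]
slab 716 ((627.1838989257812, 75.38591766357422), (107.35902404785156, 91.20453643798828), 11.01106071472168)
side cap z now/before [224.3 225.4 226.5] [251.4 252.8 254.2]
slab 691 ((627.6591186523438, 66.2207260131836), (103.38471221923828, 111.95639038085938), 12.83892822265625)
```

View pics/scene9z.png

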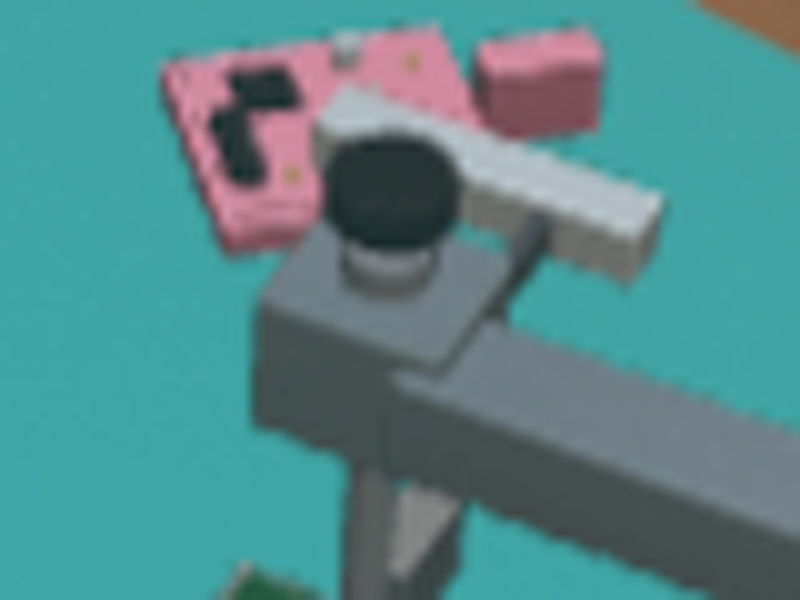

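View pics/side9z.png

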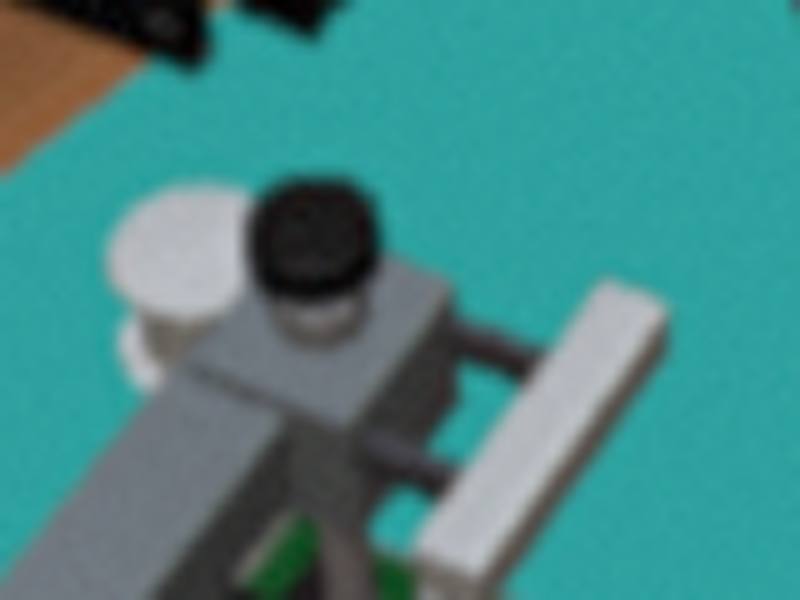

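View pics/scene9.png

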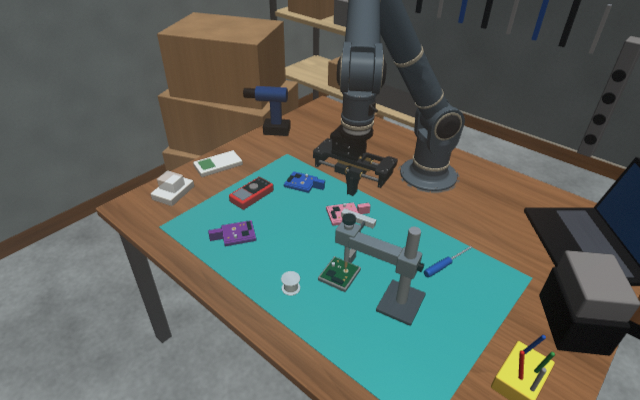

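```bash
python3 - <<'E'
from h import *
o=[]
for n,(u0,v0) in {'scene':(320,240),'side':(250,240)}.items():
    im=np.mean([viewer.capture(n)['pixels'].astype(float) for _ in range(4)],0).astype(np.uint8)[:,:,::-1]
    o.append(cv2.resize(im[v0:v0+45,u0:u0+50],None,fx=8,fy=8,interpolation=cv2.INTER_CUBIC))
cv2.imwrite('pics/fin.png',np.hstack(o))
E
```

```text
(no output)
```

View pics/fin.png

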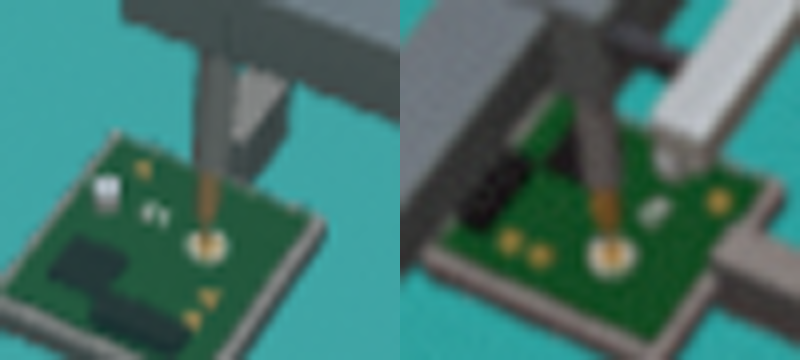

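The needle tip ends inside the round pad in both views: at (206,240) of the left half and (611,250) of the right half. The tongue is on the light-bar side and the bystanders haven't moved.

```bash
python3 -c "
from h import *
print(ticket.job_done())"
```

```text
the job is handed in; nothing more can be done
None
```

The carrier is in place with its round pad under the needle. The cap is fully down, and I handed the job in at about 12.5 s of the 46 s allowed. I gripped the tongue with the tool tilted 33°, slid the carrier about 168 mm over the mat, let go and drew back. I then pushed the cap down from above with closed fingers and moved clear.

**Last checks**
- **Pad under needle:** the needle tip sits on the round pad in both fixed camera views. Before pressing, I measured the offset at about 1.2 mm, then nudged the carrier about 1 mm to correct it.
- **Ram on its stop:** the cap stopped dropping at tool height 223.3 mm (expected 223), and force rose to about 22 N vertically with no further motion. Depth images show the cap about 27–27.5 mm lower.
- **Carrier square to the stand:** the scene camera puts it at 11.0°, against about 11.7° for the stand. After pressing, the side camera gave 12.8°, but its measured outline was distorted (112 mm wide instead of 90), so I trust that figure less. It read 11.9° just before.
- **Bystanders:** the spool, screwdriver and multimeter look unmoved in the final scene view, judged by eye only.

**What disagreed:** early on, the two cameras differed by up to about 4 mm on the remaining distance. I settled it by lining up the needle's axis with the pad in both views.

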